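Nest the measuring cups in order of size on the cork mat

ROBOT

A 6-joint arm with a two-finger parallel gripper is mounted at the origin on a cart in front of the work surface, level with it; the furniture and walls round the work are solid. World frame = base frame: x ahead of the robot, y to its left, z up, the work surface at z = 0. Lengths are in m, angles in rad, forces in N, time in s.
With the tool pointing down it reaches from about 0.35 to 0.975 m from the base axis. Payload 4.9 kg.
Tool frame: the origin (TCP) lies at the very end of the fingers, on their centre line; the grasp point (between the pads) lies 19 mm behind it; x points along the fingers, y is the direction in which the jaws open and shut, and the axes are right-handed (so a half turn about x gives the same grasp; the last joint's range is limited). The gripper opens to 85 mm and grips with 20 to 120 N. Pads are 22 mm wide; open, the fingers measure 114 mm over their backs; the gripper's body (76 mm by 85 mm) begins 54 mm behind the grasp point. The pads swing forward as they close: fully open they stand 13 mm farther back than shut.
Start: joints at [-1.436, 0.053, 1.613, -0, 1.476, -0.119], TCP at [0.157, -0.605, 0.209] pointing down, gripper open.
Joint ranges: [-3.01, 3.01], [-1.01, 2.22], [0.06, 2.58], [-1.02, 4.17], [0.09, 2.62], [-3.14, 3.14]. Speed limits (rad/s): [2.57, 2.57, 3.14, 3.14, 3.14, 3.14].

INTERFACE

Orientations are given as a unit quaternion [w, x, y, z].
In Python, from plant import manip gives the robot as it stands.
- The arm moves only by the tool play_rows, never from a script. Its argument "plan" is a list of rows, each a list of 5 numbers: the shift along the tool's x, y, z in mm, then the turn about the tool's x in rad, then the closure, from -1 (fully open) to 1 (shut). A call has 1 to 8 rows; each row is the pose to reach, as a shift and turn from the pose commanded when the call began, along the tool's axes at that moment; what a row does not reach only later rows make up. A row lasts 1/8 s, in which the tool goes at most 62.5 mm and 10.7 degrees, less where a joint would pass 70% of its speed; a pose out of reach is approached as far as the arm can. A call with a gripper value outside its range is refused whole. The fingers move at their own pace and stop on an object; the grip force is fixed at half the most. Time passes only in rows, so rows that repeat a pose let the fingers close. It gives the time, the measured TCP pose, the force and the opening at its end, in the units of the state.
- manip.state(): the state, without advancing time (a new reading comes with each control period).
- manip.grab_frame(name): name is "scene" or "top" or "wrist"; returns a dict with "img" (384x512x3 uint8, red, green, blue), "range_z" (384x512 float32, m along the optical axis (not along the pixel's ray), 0 where there is no reading), "fx", "fy", "cx", "cy" (pixels), "origin" and "rotation" of the camera in the world. Camera axes: x right, y up, looking along -z (the intrinsics and any distortion apply to the point x, -y, -z); pixel columns grow to the right and rows downward; lengths in m; the calibration is good to about 2 mm. The wrist camera is an equidistant fisheye: a pixel r from the principal point sees the ray r / f radians off the axis. A picture is of the moment at which its call begins.
- manip.job_done(): hands the job in, once; it reports no verdict.
The state is a dict: "time": time; "joint_pos": joint angles; "joint_vel": joint speeds; "joint_efforts": joint torques, N m; "tool_pos": TCP position; "tool_rot": TCP orientation; "contact_force": force on the tool from outside, world axes, zero at the start; "ft_torque": the same for the moment, N m; "gripper_width": opening from 0.0 (shut) to 1.0 (fully open).
Only numpy, scipy, OpenCV 4.12 (cv2) and the standard library are available. Lean on these libraries where they do the work, as an engineer would, in place of code of your own. Each camera call takes 0.05 s, during which the arm holds its last target. There are 200 camera calls.

TASK

Put the four measuring cups away as one nested stack in the middle of the round cork mat: set the largest (blue) cup on the mat first, then nest the white one in it, then the yellow one, then the smallest (red) on top, one at a time. Every cup must stand upright and sit fully home on the rim of the one below, let go and at rest; leave the lime and the garlic where they lie.

Things in the scene. Friction and masses are not known exactly. Their poses are not given: they have to be found in the camera images.
- cup_blue: blue open cup, largest of four, upright, no handle, 50 mm high: lower 24 mm a tapered foot (47 mm across below, 57 mm above), upper 26 mm a straight collar 68 mm across, to grip. Mouth 56 mm across. Origin: centre of the underside, z up its axis. Behind the cups, from x = 0.59 m on, a wall cabinet hangs 0.56 m above the worktop: keep the wrist clear.
- cup_white: white open cup, second largest of four, upright, no handle, 50 mm high: lower 24 mm a tapered foot (41 mm across below, 51 mm above), upper 26 mm a straight collar 62 mm across, to grip. Mouth 50 mm across. Origin: centre of the underside, z up its axis. Nested, its foot is inside the blue cup and its collar rests on that cup's rim: its origin 26 mm above the blue cup's.
- cup_yellow: yellow open cup, third of four, upright, no handle, 50 mm high: lower 24 mm a tapered foot (35 mm across below, 45 mm above), upper 26 mm a straight collar 56 mm across, to grip. Mouth 44 mm across. Origin: centre of the underside, z up its axis. Nested, its foot is inside the white cup and its collar rests on that cup's rim: its origin 26 mm above the white cup's.
- cup_red: red open cup, smallest of four, upright, no handle, 50 mm high: lower 24 mm a tapered foot (29 mm across below, 39 mm above), upper 26 mm a straight collar 50 mm across, to grip. Mouth 38 mm across. Origin: centre of the underside, z up its axis. Nested, its foot is inside the yellow cup and its collar rests on that cup's rim: its origin 26 mm above the yellow cup's.
- cork_mat: round cork mat, light brown, 96 mm across and 6 mm thick, fixed to the worktop in the front row with the tile and the lime; origin: centre of its underside (its top is 6 mm above)
- tile_mat: square terracotta tile mat, 90 x 90 x 6 mm, fixed to the worktop, not used; origin: centre of its underside
- lime: green lime, about 48 x 44 x 45 mm, loose, to be left where it is; origin: centre of its underside at the start
- garlic: pale garlic bulb, about 56 mm across and high, loose, to be left where it is; origin: centre of its underside at the start
There are look-alikes about, which are no part of the job. What is shaped like the cup_red but turquoise is not meant.

How it is judged:
On the way, in this order (a step that is already met when the one before it is completed fails the run):
1. the blue cup stands released in the middle of the cork mat (horizontal distance between cup_blue and cork_mat below 0.015 m and z of cup_blue in the frame of cork_mat between 0.003 and 0.009 m and angle between cup_blue's own z axis and vertical below 0.1 rad and contact force between cup_blue and the fingers below 0.1 N and linear speed of cup_blue below 0.02 m/s), for 0.2 s.
2. the white cup sits home in the blue cup, released (horizontal distance between cup_white and cup_blue below 0.006 m and z of cup_white in the frame of cup_blue between 0.023 and 0.029 m and angle between cup_white's own z axis and vertical below 0.1 rad and contact force between cup_white and the fingers below 0.1 N and linear speed of cup_white below 0.02 m/s), for 0.2 s.
3. the yellow cup sits home in the white cup, released (horizontal distance between cup_yellow and cup_white below 0.006 m and z of cup_yellow in the frame of cup_white between 0.023 and 0.029 m and angle between cup_yellow's own z axis and vertical below 0.1 rad and contact force between cup_yellow and the fingers below 0.1 N and linear speed of cup_yellow below 0.02 m/s), for 0.2 s.
4. the red cup sits home in the yellow cup, released (horizontal distance between cup_red and cup_yellow below 0.006 m and z of cup_red in the frame of cup_yellow between 0.023 and 0.029 m and angle between cup_red's own z axis and vertical below 0.1 rad and contact force between cup_red and the fingers below 0.1 N and linear speed of cup_red below 0.02 m/s), for 0.2 s.
At the end, for the whole second after the job is handed in: Blue cup on the cork mat within 15 mm of its centre; white in blue, yellow in white, red in yellow, each within 6 mm of the lower cup's axis and 23 to 29 mm above it (home 26); all within 0.1 rad of upright, released, at rest; lime and garlic within 30 mm of where they lay (all of step 1 and all of step 2 and all of step 3 and all of step 4 and angular speed of each of cup_blue, cup_white, cup_yellow, cup_red below 0.2 rad/s and distance of each of lime, garlic from where it was at the start of the episode below 0.03 m); the robot touches nothing.
It fails at once if the lime is pushed 30 mm or more from its place (distance of lime from where it was at the start of the episode above 0.03 m).
It fails at once if the garlic is pushed 30 mm or more from its place (distance of garlic from where it was at the start of the episode above 0.03 m).
It also fails if it takes over 80 s, if anything falls off the work surface, if the arm or the gripper's body presses on something with over 40 N, if the wrist force passes 120 N, or if a joint passes its speed limit or range.

## Working session

There is one attempt and no reset: what is moved stays moved. The work goes in short steps, Python scripts to look and compute and a tool call to move; the robot and the scene stay as the last step left them, time stands still between calls to the robot, and variables do not carry over. Pictures are saved under pics/ and viewed, about 12 in all and at most 16, crops included, and the job is handed in when it is done.

Besides the shell and the picture viewer there is one more tool, called after ">>>" by a JSON object that holds its "fn" and its "kwargs", one argument or row to a line. play_rows: Moves the arm, as the interface text tells. Its arguments: {"type":"object","properties":{"plan":{"type":"array"}},"required":["plan"]}

```bash
mkdir -p pics; ls; cat > h.py <<'E'
from plant import manip
import numpy as np, cv2
def pts(f):
    h,w=f["range_z"].shape
    u,v=np.meshgrid(np.arange(w),np.arange(h)); z=f["range_z"]
    p=np.stack([(u-f["cx"])/f["fx"]*z,-(v-f["cy"])/f["fy"]*z,-z],-1)
    return p@np.array(f["rotation"]).T+np.array(f["origin"])
def save(f,n): cv2.imwrite("pics/"+n,f["img"][...,::-1])
E
python3 - <<'E'
from h import *
print(manip.state())
for n in ("scene","top"):
    f=manip.grab_frame(n); save(f,n+"1.png"); print(n,f["fx"],f["fy"],f["cx"],f["cy"],f["origin"],f["rotation"],[k for k in f])
    np.savez(n+"1.npz",P=pts(f),img=f["img"],z=f["range_z"])
E
```

```text
pics
{'time': 0.0, 'joint_pos': array([-1.43599613e+00,  5.33738854e-02,  1.61430437e+00,  1.31021759e-05,
        1.47598673e+00, -1.18985733e-01]), 'joint_vel': array([-0.00014451,  0.00073426, -0.00111739,  0.00092347,  0.00178363,
        0.00062095]), 'joint_efforts': array([-7.16305440e-04, -3.93680513e+01, -3.70177710e+01, -9.53268705e-05,
        7.02261736e-03,  1.01017059e-05]), 'tool_pos': array([ 0.1568412 , -0.60430852,  0.20744631]), 'tool_rot': array([-0.08875309, -0.70142006, -0.09021848,  0.70142242]), 'contact_force': array([0.41539429, 0.05121749, 0.43253466]), 'ft_torque': array([0.01249216, 0.02952079, 0.01136478]), 'gripper_width': 0.9965816578188129}
scene 497.4263126200283 497.4263126200283 255.62538784678063 190.34380835544445 [-0.36356237  0.58978482  0.67096961] [-0.35285821 -0.2116123   0.45060259  0.7922554 ] ['img', 'range_z', 'fx', 'fy', 'cx', 'cy', 'origin', 'rotation']Traceback (most recent call last):
  File "<stdin>", line 5, in <module>
  File "h.py", line 7, in pts
    return p@np.array(f["rotation"]).T+np.array(f["origin"])
           ~^~~~~~~~~~~~~~~~~~~~~~~~~~
ValueError: matmul: Input operand 1 has a mismatch in its core dimension 0, with gufunc signature (n?,k),(k,m?)->(n?,m?) (size 4 is different from 3)
```

```bash
sed -i 's/^import numpy as np, cv2/import numpy as np, cv2\nfrom scipy.spatial.transform import Rotation as R\ndef rot(q): return R.from_quat(np.roll(q,-1)).as_matrix()/; s/np.array(f\["rotation"\]).T/rot(f["rotation"]).T/' h.py
python3 - <<'E'
from h import *
s=manip.state(); print(rot(s["tool_rot"]).round(3))
ims=[]
for n in ("scene","top"):
    f=manip.grab_frame(n); ims.append(f["img"]); print(n,f["origin"],f["rotation"],f["fx"])
    np.savez(n+"1.npz",P=pts(f),img=f["img"],z=f["range_z"])
    save(f,n+"1.png")
E
```

```text
[[-0.     0.251 -0.968]
 [ 0.002 -0.968 -0.251]
 [-1.    -0.002 -0.   ]]
scene [-0.36356237  0.58978482  0.67096961] [-0.35285821 -0.2116123   0.45060259  0.7922554 ] 497.4263126200283
top [ 0.33385086 -0.12416384  0.89232962] [ 0.71575452  0.04460326 -0.04278013 -0.69561188] 360.42455421049385
```

View pics/scene1.png

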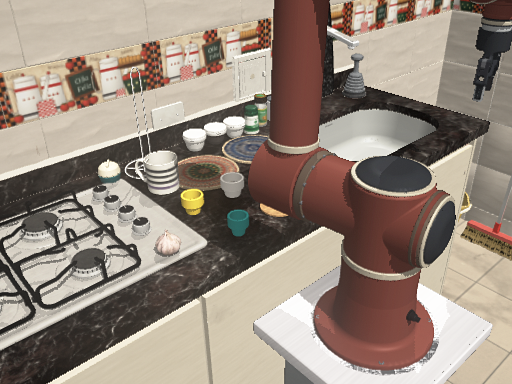

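View pics/top1.png

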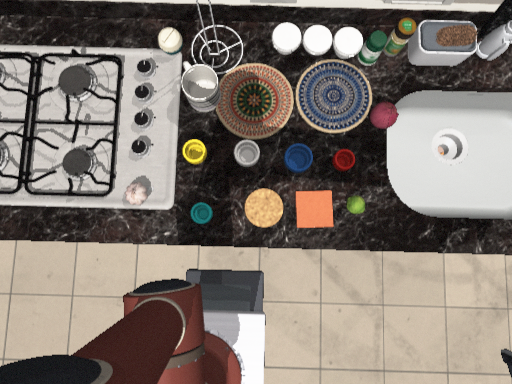

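The top view shows yellow (194,152), white (247,152), blue (298,158) and red (344,160). Cork is at (264,208), tile (314,208), lime (357,205), garlic (136,192) and the turquoise decoy (202,212).

```bash
cat >> h.py <<'E'
def fitc(xy,r):
    from scipy.optimize import least_squares
    c=(xy.max(0)+xy.min(0))/2
    s=least_squares(lambda p:np.hypot(*(xy-p).T)-r,c,loss="soft_l1",f_scale=.002)
    return s.x,np.sqrt(np.mean(s.fun**2))
E
python3 - <<'E'
from h import *
d=np.load("top1.npz");P=d["P"]
print("table z",np.median(P[225:235,200:380,2]))
for n,u,v,D,d0 in (("yellow",194,152,56,44),("white",247,152,62,50),("blue",298,158,68,56),("red",344,160,50,38),("turq",202,212,50,38)):
    q=P[v-24:v+25,u-24:u+25].reshape(-1,3); q=q[(q[:,2]>.042)&(q[:,2]<.06)]
    c,e=fitc(q[:,:2],(D+d0)/4000); print(n,len(q),c.round(4),"rms",e.round(4),"ext",np.ptp(q,axis=0).round(3),"mid",((q.max(0)+q.min(0))/2).round(4),np.median(q[:,2]).round(4))
hsv=cv2.cvtColor(d["img"],cv2.COLOR_RGB2HSV)
for n,u,v in (("cork",264,208),("tile",314,208),("lime",357,205),("garlic",136,192)):
    q=P[v-26:v+27,u-26:u+27].reshape(-1,3); lo=.003 if n in("cork","tile") else .012; q=q[(q[:,2]>lo)&(q[:,2]<.07)]
    w=q[:,2]; print(n,len(q),"mid",((np.percentile(q,99,axis=0)+np.percentile(q,1,axis=0))/2).round(4),q.mean(0).round(4),np.ptp(q,axis=0).round(3))
    if n=="cork": print(fitc(cv2.convexHull(q[:,:2].astype(np.float32))[:,0],.048))
E
```

```text
table z 0.0012835756502757034
yellow 188 [0.5305 0.0215] rms 0.0018 ext [0.054 0.054 0.012] mid [0.5309 0.022  0.0484] 0.0506
white 212 [ 0.5301 -0.1039] rms 0.0019 ext [0.061 0.06  0.012] mid [ 0.5308 -0.1039  0.0484] 0.0506
blue 237 [ 0.5217 -0.2271] rms 0.0019 ext [0.066 0.066 0.013] mid [ 0.5223 -0.2271  0.0485] 0.0504
red 171 [ 0.5202 -0.3365] rms 0.0019 ext [0.048 0.048 0.013] mid [ 0.5199 -0.3363  0.0487] 0.0505
turq 165 [ 0.3827 -0.002 ] rms 0.0018 ext [0.047 0.047 0.013] mid [ 0.3833 -0.0019  0.0484] 0.0511
cork 1370 mid [ 0.4008 -0.1481  0.0069] [ 0.4021 -0.1484  0.0066] [0.131 0.129 0.009]
(array([ 0.41799479, -0.13611867]), np.float64(0.034408153106711824))
tile 1491 mid [ 0.4048 -0.2748  0.0069] [ 0.4036 -0.2732  0.0068] [0.132 0.129 0.01 ]
lime 278 mid [ 0.4156 -0.3685  0.0355] [ 0.4141 -0.3665  0.0372] [0.042 0.041 0.031]
garlic 487 mid [0.445  0.1818 0.0355] [0.4317 0.1682 0.0372] [0.096 0.122 0.049]
```

```bash
cat >> h.py <<'E'
def go(x,y,z,yaw=-np.pi/2):
    "shift in tool axes (mm) and turn from the measured pose to target TCP with jaw direction yaw"
    s=manip.state(); M=rot(s["tool_rot"]); d=M.T@(np.array([x,y,z])-s["tool_pos"])*1000
    y0=np.arctan2(M[1,1],M[0,1]); t=-(yaw-y0+np.pi)%(2*np.pi); t=t-2*np.pi if t>np.pi else t
    t=-((yaw-y0+np.pi)%(2*np.pi)-np.pi)
    print("shift",d.round(1),"turn",round(t,3),"t",round(s["time"],2),"pos",s["tool_pos"].round(4),"yaw",round(y0,3),"w",round(s["gripper_width"],3),"F",s["contact_force"].round(1))
E
python3 - <<'E'
from h import *
d=np.load("top1.npz");P=d["P"];hsv=cv2.cvtColor(d["img"],cv2.COLOR_RGB2HSV)
for n,u,v in (("cork",264,208),("tile",314,208)):
    h0=hsv[v-8:v+9,u-8:u+9].reshape(-1,3); print(n,np.percentile(h0,[2,98],axis=0))
    win=np.zeros(hsv.shape[:2],bool); win[v-28:v+28,u-28:u+28]=1
    m=(win&(hsv[...,2]>120)&(hsv[...,1]>60)&((P[...,2]>.003)&(P[...,2]<.012)))
    k,l,st,ce=cv2.connectedComponentsWithStats(m.astype(np.uint8)); i=l[v,u]; q=P[l==i]
    print(len(q),q.mean(0).round(4),((q.max(0)+q.min(0))/2).round(4),np.ptp(q,axis=0).round(4))
go(0.5217,-0.2271,0.16)
E
```

```text
cork [[ 15.   108.76 210.  ]
 [ 19.   123.   245.24]]
1167 [ 0.4022 -0.1489  0.0071] [ 0.4028 -0.1488  0.0074] [0.0941 0.0918 0.0085]
tile [[  9. 145. 241.]
 [ 10. 153. 247.]]
1307 [ 0.4027 -0.273   0.0072] [ 0.4027 -0.274   0.0074] [0.0934 0.0915 0.0088]
shift [  48.2 -273.6 -447.9] turn 0.254 t 0.15 pos [ 0.1568 -0.6045  0.2077] yaw -1.317 w 0.996 F [0.1 0.4 0.4]
```

>>> {"fn": "play_rows", "kwargs": {
  "plan": [
    [0,-35,-56,0.03,-1],
    [0,-70,-112,0.06,-1],
    [0,-105,-168,0.1,-1],
    [0,-140,-224,0.13,-1],
    [0,-175,-280,0.16,-1],
    [0,-210,-336,0.2,-1],
    [0,-243,-392,0.23,-1],
    [20,-274,-448,0.254,-1]
  ]
}}

```text
time: 1.15
tool_pos: [0.5044, -0.2446, 0.196]
tool_rot: [0.0, 0.708, -0.001, -0.706]
contact_force: [0.8, -1.5, -0.3]
gripper_width: 1.0
```

```bash
python3 - <<'E'
from h import *
go(0.5217,-0.2271,0.12)
f=manip.grab_frame("wrist"); save(f,"w1.png"); print(f["origin"],f["rotation"],f["fx"],f["cx"],f["cy"])
E
```

```text
shift [ 76.  -17.6 -17.1] turn -0.001 t 1.15 pos [ 0.5044 -0.2446  0.196 ] yaw -1.572 w 1.0 F [ 0.8 -1.5 -0.3]
[ 0.57082661 -0.24454813  0.36056032] [-0.70042634  0.09383168 -0.092113    0.7015082 ] 297.3186396354542 261.369292186318 190.85612174026033
```

View pics/w1.png

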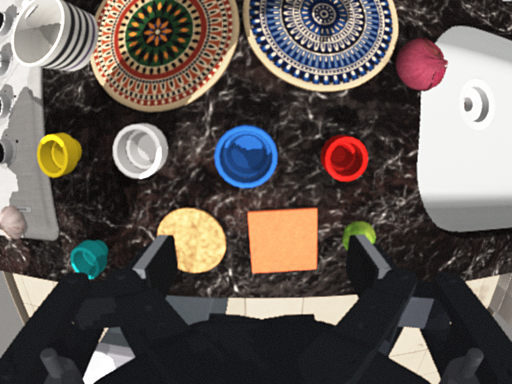

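The wrist view has blue at (246,156), white (140,152), red (346,158), yellow (60,155), cork (191,240), and the open finger tips at (157,248) and (362,245). I'll let the arm settle over blue and cross-check the positions with this camera.

>>> {"fn": "play_rows", "kwargs": {
  "plan": [
    [28,0,0,0,-1],
    [28,0,0,0,-1],
    [28,0,0,0,-1],
    [28,0,0,0,-1]
  ]
}}

```text
time: 1.7
tool_pos: [0.5029, -0.2467, 0.1683]
tool_rot: [0.0, 0.708, -0.001, -0.706]
contact_force: [0.9, 0.3, -0.5]
gripper_width: 1.0
```

```bash
cat >> h.py <<'E'
def wpts(f):
    z=f["range_z"]; h,w=z.shape; u,v=np.meshgrid(np.arange(w),np.arange(h))
    a=(u-f["cx"])/f["fx"]; b=(v-f["cy"])/f["fy"]; r=np.hypot(a,b)+1e-9; k=np.tan(np.clip(r,0,1.5))/r*z
    return np.stack([a*k,-b*k,-z],-1)@rot(f["rotation"]).T+np.array(f["origin"])
CUPS=dict(blue=(.5217,-.2271,.031),white=(.5301,-.1039,.028),yellow=(.5305,.0215,.025),red=(.5202,-.3365,.022))
E
python3 - <<'E'
from h import *
f=manip.grab_frame("wrist"); save(f,"w2.png"); P=wpts(f); p=P.reshape(-1,3); ok=f["range_z"].ravel()>0
print("table",np.median(p[ok&(abs(p[:,2])<.012)&(abs(p[:,0]-.47)<.03),2]))
for n,(x,y,r) in CUPS.items():
    q=p[ok&(np.hypot(p[:,0]-x,p[:,1]-y)<.055)&(abs(p[:,2]-.05)<.004)]
    c,e=fitc(q[:,:2],r); print(n,len(q),c.round(4),e.round(4),np.median(q[:,2]).round(4))
hsv=cv2.cvtColor(f["img"],cv2.COLOR_RGB2HSV).reshape(-1,3)
m=ok&(np.hypot(p[:,0]-.4025,p[:,1]+.149)<.056)&(abs(p[:,2]-.006)<.005)&(hsv[:,2]>150)&(hsv[:,1]>60)
q=p[m]; print("cork",len(q),((q.max(0)+q.min(0))/2).round(4),np.ptp(q,axis=0).round(3))
# fingers: points in tool frame
s=manip.state(); t=(p-s["tool_pos"])@rot(s["tool_rot"])*1000
m=ok&(abs(t[:,2])<14)&(t[:,0]>-45)&(t[:,0]<15)&(abs(t[:,1])<70)
q=t[m]; print("fingers",len(q)); 
for sgn in (-1,1):
    w=q[q[:,1]*sgn>0]; print(w.min(0).round(1),w.max(0).round(1)) if len(w) else None
go(0.5217,-0.2271,0.02)
E
```

```text
table -0.0008117541452404287
blue 1171 [ 0.5243 -0.2285] 0.0018 0.0488
white 868 [ 0.5328 -0.1053] 0.0017 0.0486
yellow 485 [0.5331 0.0203] 0.0018 0.0485
red 783 [ 0.5227 -0.3374] 0.0018 0.0489
cork 2943 [ 0.4051 -0.1507  0.0044] [0.095 0.094 0.006]
fingers 678
[-45.  -55.1 -12.2] [-33.6 -41.7  10.7]
[-45.   42.4 -11.8] [-34.6  56.3  10.9]
shift [148.2 -19.8 -18.6] turn -0.001 t 1.75 pos [ 0.5029 -0.2467  0.1682] yaw -1.572 w 0.999 F [-1.2  0.3  0.1]
```

```bash
python3 - <<'E'
from h import *
f=manip.grab_frame("wrist"); P=wpts(f); s=manip.state(); t=(P-s["tool_pos"])@rot(s["tool_rot"])*1000
for v in range(228,280,6): print(v,[(u,*t[v,u].round(0)) for u in (140,148,156,164,170)], f["range_z"][v,156])
E
```

```text
228 [(140, np.float64(169.0), np.float64(-155.0), np.float64(73.0)), (148, np.float64(170.0), np.float64(-144.0), np.float64(73.0)), (156, np.float64(162.0), np.float64(-130.0), np.float64(70.0)), (164, np.float64(162.0), np.float64(-119.0), np.float64(70.0)), (170, np.float64(163.0), np.float64(-112.0), np.float64(69.0))] 0.35107967
234 [(140, np.float64(170.0), np.float64(-157.0), np.float64(82.0)), (148, np.float64(169.0), np.float64(-145.0), np.float64(82.0)), (156, np.float64(162.0), np.float64(-131.0), np.float64(78.0)), (164, np.float64(-38.0), np.float64(-46.0), np.float64(-11.0)), (170, np.float64(163.0), np.float64(-112.0), np.float64(78.0))] 0.35332975
240 [(140, np.float64(169.0), np.float64(-158.0), np.float64(91.0)), (148, np.float64(169.0), np.float64(-147.0), np.float64(90.0)), (156, np.float64(-45.0), np.float64(-48.0), np.float64(-11.0)), (164, np.float64(-47.0), np.float64(-44.0), np.float64(-12.0)), (170, np.float64(-42.0), np.float64(-42.0), np.float64(-10.0))] 0.12956496
246 [(140, np.float64(169.0), np.float64(-160.0), np.float64(99.0)), (148, np.float64(-44.0)
[... 1201 characters left out ...]
4(-43.0), np.float64(1.0))] 0.11203317
270 [(140, np.float64(-73.0), np.float64(-45.0), np.float64(-11.0)), (148, np.float64(-74.0), np.float64(-41.0), np.float64(-12.0)), (156, np.float64(-63.0), np.float64(-43.0), np.float64(-6.0)), (164, np.float64(-55.0), np.float64(-42.0), np.float64(-1.0)), (170, np.float64(-47.0), np.float64(-42.0), np.float64(3.0))] 0.11358748
276 [(140, np.float64(-73.0), np.float64(-46.0), np.float64(-9.0)), (148, np.float64(-73.0), np.float64(-42.0), np.float64(-9.0)), (156, np.float64(-65.0), np.float64(-43.0), np.float64(-4.0)), (164, np.float64(-57.0), np.float64(-42.0), np.float64(1.0)), (170, np.float64(-50.0), np.float64(-42.0), np.float64(5.0))] 0.112861395
```

>>> {"fn": "play_rows", "kwargs": {
  "plan": [
    [0,-10,-10,0,-1],
    [10,-19,-20,0,-1],
    [40,-19,-20,0,-1],
    [70,-19,-20,0,-1],
    [70,-19,-20,0,-1],
    [70,-19,-20,0,-1]
  ]
}}

```text
time: 2.55
tool_pos: [0.5232, -0.2267, 0.0975]
tool_rot: [0.0, 0.707, -0.0, -0.707]
contact_force: [0.1, -0.3, 0.4]
gripper_width: 1.001
```

```bash
python3 - <<'E'
from h import *
go(0.523,-0.2278,0.02)
f=manip.grab_frame("wrist"); save(f,"w3.png")
E
```

```text
shift [77.5  1.   0.3] turn 0.0 t 2.55 pos [ 0.5232 -0.2267  0.0975] yaw -1.57 w 1.001 F [ 0.1 -0.3  0.4]
```

View pics/w3.png

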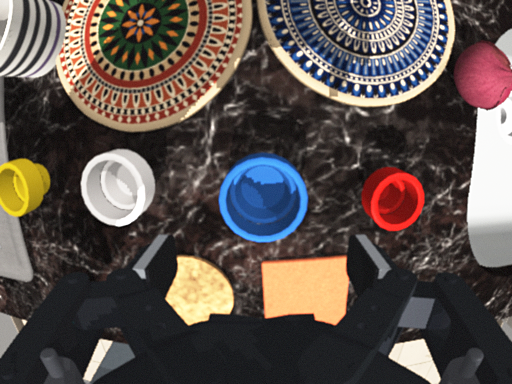

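The finger tips (about (164,240)) look around 34 mm behind the TCP when open, further back than the text says. I'll test how the tip position changes with closure here in free air.

>>> {"fn": "play_rows", "kwargs": {
  "plan": [
    [0,0,0,0,-0.46],
    [0,0,0,0,-0.46],
    [0,0,0,0,-0.46],
    [0,0,0,0,-0.46],
    [0,0,0,0,-0.46]
  ]
}}

```text
time: 3.22
tool_pos: [0.5225, -0.2269, 0.0968]
tool_rot: [0.0, -0.707, 0.0, 0.707]
contact_force: [-0.2, -0.5, -0.9]
gripper_width: 0.73
```

```bash
cat >> h.py <<'E'
def tips():
    f=manip.grab_frame("wrist"); s=manip.state(); ok=f["range_z"]>0
    t=((wpts(f)-s["tool_pos"])@rot(s["tool_rot"])*1000)[ok]
    for sg in (-1,1):
        q=t[(abs(t[:,2])<13)&(t[:,0]>-70)&(t[:,0]<20)&(t[:,1]*sg<70)&(t[:,1]*sg>0)]
        if len(q): print("side",sg,"n",len(q),"tip x",np.percentile(q[:,0],[95,99,100]).round(1),"inner y",np.percentile(abs(q[:,1]),2).round(1),"z",q[:,2].min().round(1),q[:,2].max().round(1))
    print("w",s["gripper_width"],s["time"])
    return f
E
python3 -c "
from h import *
save(tips(),'w4.png')"
```

```text
side -1 n 1716 tip x [-32.4 -28.5 -26.5] inner y 30.5 z -12.9 11.1
side 1 n 1723 tip x [-32.6 -28.8 -27.2] inner y 31.1 z -12.9 11.0
w 0.7326279935531954 3.275
```

>>> {"fn": "play_rows", "kwargs": {
  "plan": [
    [0,0,0,0,1],
    [0,0,0,0,1],
    [0,0,0,0,1],
    [0,0,0,0,1],
    [0,0,0,0,1],
    [0,0,0,0,1]
  ]
}}

```text
time: 4.03
tool_pos: [0.5225, -0.2269, 0.0968]
tool_rot: [0.0, -0.707, 0.0, 0.707]
contact_force: [-0.0, -0.1, 0.2]
gripper_width: -0.005
```

```bash
python3 -c "
from h import *
f=tips();save(f,'w5.png')"
```

```text
side -1 n 1457 tip x [-30.8 -26.7 -24.1] inner y 0.3 z -13.0 11.6
side 1 n 1596 tip x [-30.6 -26.5 -24. ] inner y 0.1 z -13.0 12.1
w 0.0021126850359627714 4.075
```

View pics/w5.png

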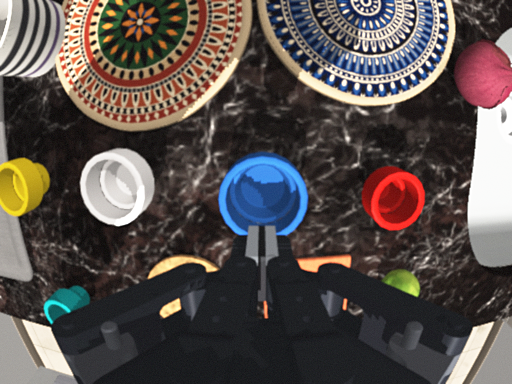

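```bash
python3 -c "
from h import *
f=manip.grab_frame('scene');P=pts(f);s=manip.state()
m=(abs(P[...,0]-s['tool_pos'][0])<.02)&(abs(P[...,1]-s['tool_pos'][1])<.03)&(P[...,2]<.25)&(P[...,2]>.06)
q=P[m];print(len(q));print(q[np.argsort(q[:,2])][:6].round(4)) if len(q) else 0
im=f['img'];cv2.imwrite('pics/s2.png',cv2.resize(im[100:260,150:350,::-1],(800,640),interpolation=cv2.INTER_CUBIC)[:600])
"
```

```text
0
```

View pics/s2.png

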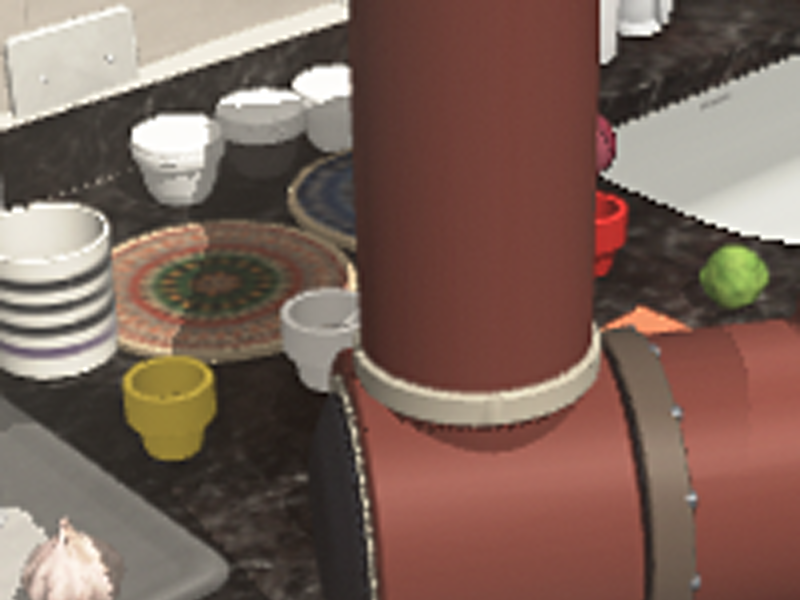

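The arm hides the gripper in the scene view. I'll settle the tip question by feel: partly close on blue at TCP z = 33 mm. If the spec is right it grips the collar and the opening stays at 0.8. If the camera is right it misses above the rim and reaches 0.73.

>>> {"fn": "play_rows", "kwargs": {
  "plan": [
    [0,0,0,0,-1],
    [0,0,0,0,-1],
    [0,0,0,0,-1],
    [30,1,0,0,-1],
    [55,1,0,0,-1],
    [64,1,0,0,-1],
    [64,1,0,0,-1]
  ]
}}

```text
time: 5.0
tool_pos: [0.5222, -0.2277, 0.0324]
tool_rot: [0.0, -0.707, -0.0, 0.707]
contact_force: [0.6, 0.2, -0.3]
gripper_width: 1.0
```

>>> {"fn": "play_rows", "kwargs": {
  "plan": [
    [0,0,0,0,-1],
    [0,0,0,0,-0.46],
    [0,0,0,0,-0.46],
    [0,0,0,0,-0.46],
    [0,0,0,0,-0.46]
  ]
}}

```text
time: 5.62
tool_pos: [0.5225, -0.2278, 0.0329]
tool_rot: [-0.0, 0.707, -0.0, -0.707]
contact_force: [0.8, -0.4, -0.6]
gripper_width: 0.728
```

```bash
python3 -c "
from h import *
go(0.523,-0.2278,0.008); save(tips(),'w6.png')"
```

```text
shift [24.9 -0.  -0.5] turn -0.0 t 5.62 pos [ 0.5225 -0.2278  0.0329] yaw -1.571 w 0.728 F [ 0.8 -0.4 -0.6]
side -1 n 2993 tip x [13.2 18.8 20. ] inner y 19.2 z -13.0 13.0
side 1 n 2983 tip x [13.4 18.7 20. ] inner y 20.0 z -12.9 13.0
w 0.7310058729340788 5.675
```

View pics/w6.png

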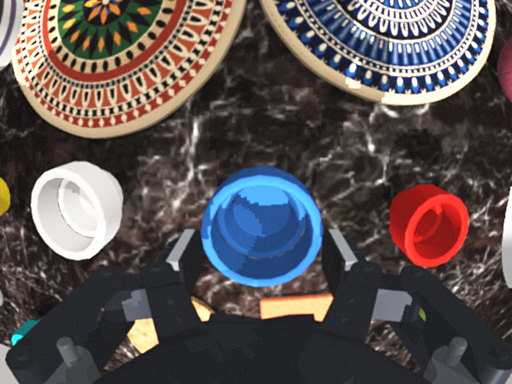

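It missed (opening 0.728), so the camera is right: the tips really are about 27 mm behind the TCP at cup width. In the picture the tips at (187,232) and (337,232) flank the blue cup symmetrically. Putting the TCP 2 mm above each cup's base puts the tips at about 29 mm, well onto the collar. Opening, lowering and gripping blue.

>>> {"fn": "play_rows", "kwargs": {
  "plan": [
    [0,0,0,0,-1],
    [0,0,0,0,-1],
    [0,0,0,0,-1],
    [20,0,0,0,-1],
    [31,0,0,0,-1],
    [31,0,0,0,-1],
    [31,0,0,0,-1]
  ]
}}

```text
time: 6.55
tool_pos: [0.5225, -0.2279, 0.0016]
tool_rot: [0.0, -0.707, 0.0, 0.707]
contact_force: [-0.2, -0.6, -0.6]
gripper_width: 1.002
```

>>> {"fn": "play_rows", "kwargs": {
  "plan": [
    [0,0,0,0,1],
    [0,0,0,0,1],
    [0,0,0,0,1],
    [0,0,0,0,1],
    [0,0,0,0,1],
    [0,0,0,0,1]
  ]
}}

```text
time: 7.3
tool_pos: [0.5237, -0.2285, 0.0033]
tool_rot: [0.0, 0.708, -0.001, -0.706]
contact_force: [0.2, -0.3, 5.4]
gripper_width: 0.773
```

```bash
python3 -c "
from h import *
go(0.523,-0.2278,0.08); go(.4038,-.1498,.05)"
```

```text
shift [-76.7  -0.6   0.5] turn -0.0 t 7.3 pos [ 0.5237 -0.2285  0.0033] yaw -1.571 w 0.773 F [ 0.2 -0.3  5.4]
shift [-47.1 -78.6 119.8] turn -0.0 t 7.3 pos [ 0.5237 -0.2285  0.0033] yaw -1.571 w 0.773 F [ 0.2 -0.3  5.4]
```

>>> {"fn": "play_rows", "kwargs": {
  "plan": [
    [-15,0,0,0,1],
    [-45,0,0,0,1],
    [-70,0,0,0,1],
    [-70,-25,40,0,1],
    [-70,-52,80,0,1],
    [-70,-78,118,0,1],
    [-70,-78,118,0,1],
    [-70,-78,118,0,1]
  ]
}}

```text
time: 8.3
tool_pos: [0.4049, -0.1501, 0.0724]
tool_rot: [0.0, 0.708, -0.0, -0.707]
contact_force: [0.2, 0.6, -1.8]
gripper_width: 0.774
```

```bash
python3 -c "
from h import *
go(.4038,-.1498,.009); f=tips(); save(f,'w7.png')
t=manip.grab_frame('top'); P=pts(t)
q=P[np.hypot(P[...,0]-.4,P[...,1]+.15)<.06]; print(len(q),np.percentile(q[:,2],[1,50,99]))
"
```

```text
shift [63.4 -0.4  1.2] turn -0.0 t 8.3 pos [ 0.4049 -0.1501  0.0724] yaw -1.571 w 0.774 F [ 0.2  0.6 -1.8]
side -1 n 4597 tip x [-1.  -0.5  0.2] inner y 1.4 z -13.0 13.0
side 1 n 4581 tip x [-1.  -0.5  0.8] inner y 1.5 z -13.0 13.0
w 0.7747151062867252 8.35
5318 [-7.27996566e-05  4.10450083e-01  4.30491661e-01]
```

View pics/w7.png

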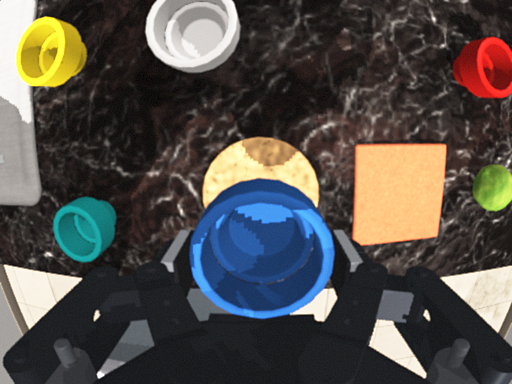

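Blue is held level over the cork mat (rim centred near (262,248), cork near (260,185)). I'll measure the in-hand rim against the mat.

```bash
cat >> h.py <<'E'
def rim(D,d,lo=-60,hi=-30,f=None):
    "in-hand cup: rim height above the TCP and axis, in the world, by wrist depth"
    f=f or manip.grab_frame("wrist"); s=manip.state(); ok=f["range_z"]>0; p=wpts(f)[ok]
    t=(p-s["tool_pos"])*1000; q=t[(np.hypot(t[:,0],t[:,1])<D/2+3)&(np.hypot(t[:,0],t[:,1])>d/2-4)&(t[:,2]>-lo*0+30)&(t[:,2]<60)]
    z=np.median(q[q[:,2]>np.percentile(q[:,2],40)][:,2]); q=q[abs(q[:,2]-z)<2.5]
    c,e=fitc(q[:,:2],(D+d)/4); print("rim above TCP",z.round(1),"axis off TCP mm",c.round(1),"rms",e.round(1),len(q)); return f,p,ok
E
python3 -c "
from h import *
f,p,ok=rim(68,56)
hsv=cv2.cvtColor(f['img'],cv2.COLOR_RGB2HSV)[ok]
m=(np.hypot(p[:,0]-.4038,p[:,1]+.149)<.056)&(abs(p[:,2]-.006)<.005)&(hsv[:,2]>100)&(hsv[:,1]>60)&(hsv[:,0]<25)
h=cv2.convexHull(p[m][:,:2].astype(np.float32))[:,0]; h=h[h[:,0]>.42]; print('cork',len(h),fitc(h,.048))
"
```

```text
rim above TCP 45.9 axis off TCP mm [ 1.8 -0.3] rms 1.8 5057
cork 29 (array([ 0.40400457, -0.14979836]), np.float64(0.00024274470086876304))
```

>>> {"fn": "play_rows", "kwargs": {
  "plan": [
    [20,0,1,0,1],
    [40,0,1,0,1],
    [54,0,1,0,1],
    [60,0,1,0,1],
    [62,0,1,0,1],
    [62,0,1,0,1],
    [62,0,1,0,1]
  ]
}}

```text
time: 9.32
tool_pos: [0.4041, -0.1501, 0.0105]
tool_rot: [0.0, 0.708, -0.0, -0.707]
contact_force: [0.2, -0.5, -1.5]
gripper_width: 0.777
```

>>> {"fn": "play_rows", "kwargs": {
  "plan": [
    [1,0,0,0,1],
    [1,0,0,0,1],
    [1,0,0,0,-1],
    [1,0,0,0,-1],
    [1,0,0,0,-1],
    [1,0,0,0,-1],
    [1,0,0,0,-1]
  ]
}}

```text
time: 10.2
tool_pos: [0.4035, -0.1498, 0.0088]
tool_rot: [0.0, -0.707, 0.0, 0.707]
contact_force: [0.3, 0.6, -0.3]
gripper_width: 1.003
```

>>> {"fn": "play_rows", "kwargs": {
  "plan": [
    [-10,0,0,0,-1],
    [-35,0,0,0,-1],
    [-70,0,0,0,-1],
    [-100,0,0,0,-1],
    [-100,0,0,0,-1],
    [-100,0,0,0,-1]
  ]
}}

```text
time: 10.95
tool_pos: [0.4031, -0.1496, 0.1082]
tool_rot: [0.0, -0.707, -0.0, 0.707]
contact_force: [-0.3, -0.0, -0.2]
gripper_width: 1.001
```

```bash
cat >> h.py <<'E'
def look(n,name=None):
    f=manip.grab_frame("wrist"); p=wpts(f)[f["range_z"]>0]
    if name: save(f,name)
    for k,x,y,z,D,d in n:
        q=p[(np.hypot(p[:,0]-x,p[:,1]-y)<D/2000+.012)&(abs(p[:,2]-z)<.007)]; z0=np.percentile(q[:,2],70); q=q[abs(q[:,2]-z0)<.003]
        A=np.c_[q[:,:2]-q[:,:2].mean(0),np.ones(len(q))]; s=np.linalg.lstsq(A,q[:,2],rcond=None)[0]
        c,e=fitc(q[:,:2],(D+d)/4000); print(k,len(q),"axis",c.round(4),"rms",e.round(4),"rim z",np.median(q[:,2]).round(4),"tilt",s[:2].round(3))
E
python3 -c "
from h import *
look([('blue',.405,-.15,.055,68,56),('white',.532,-.105,.049,62,50)])
go(.5315,-.1046,.11);t=manip.state()"
```

```text
blue 1867 axis [ 0.4053 -0.1505] rms 0.0017 rim z 0.0547 tilt [ 0.002 -0.   ]
white 1594 axis [ 0.5318 -0.1047] rms 0.0017 rim z 0.0488 tilt [-0.001 -0.001]
shift [  -2.7  -44.8 -128.8] turn -0.0 t 11.0 pos [ 0.4027 -0.1494  0.1075] yaw -1.571 w 1.001 F [-0.6  0.2 -0.2]
```

Blue stands on the cork with rim z at 54.7 mm, level, and within about 2 mm of centre. Next, white.

>>> {"fn": "play_rows", "kwargs": {
  "plan": [
    [0,-20,-55,0,-1],
    [0,-40,-110,0,-1],
    [0,-45,-128,0,-1],
    [30,-45,-128,0,-1],
    [70,-45,-128,0,-1],
    [95,-45,-128,0,-1],
    [105,-45,-128,0,-1],
    [105,-45,-128,0,-1]
  ]
}}

```text
time: 12.0
tool_pos: [0.5306, -0.1046, 0.0026]
tool_rot: [0.0, -0.706, -0.0, 0.708]
contact_force: [0.6, -0.6, 1.6]
gripper_width: 1.004
```

>>> {"fn": "play_rows", "kwargs": {
  "plan": [
    [0,0,0,0,-1],
    [0,0,0,0,1],
    [0,0,0,0,1],
    [0,0,0,0,1],
    [0,0,0,0,1],
    [0,0,0,0,1],
    [0,0,0,0,1]
  ]
}}

```text
time: 12.88
tool_pos: [0.5333, -0.1054, 0.006]
tool_rot: [0.0, 0.708, -0.0, -0.706]
contact_force: [-0.5, 0.1, 5.0]
gripper_width: 0.705
```

>>> {"fn": "play_rows", "kwargs": {
  "plan": [
    [-20,0,0,0,1],
    [-60,0,0,0,1],
    [-100,0,0,0,1],
    [-100,20,50,0,1],
    [-100,40,100,0,1],
    [-100,45,127,0,1],
    [-100,45,127,0,1],
    [-100,45,127,0,1]
  ]
}}

```text
time: 13.88
tool_pos: [0.4051, -0.1499, 0.1042]
tool_rot: [0.0, 0.707, -0.0, -0.707]
contact_force: [-0.3, 0.3, -0.6]
gripper_width: 0.703
```

```bash
python3 -c "
from h import *
f,p,ok=rim(62,50); save(f,'w8.png'); go(.4035,-.1498,.06)
q=p[(np.hypot(p[:,0]-.405,p[:,1]+.15)<.046)&(abs(p[:,2]-.055)<.006)]; print(len(q))
h=q[(q[:,0]>.41)]; print('blue rim',fitc(cv2.convexHull(h[:,:2].astype(np.float32))[:,0],.034))
"
```

```text
rim above TCP 43.2 axis off TCP mm [ 0.8 -0.3] rms 1.9 4452
shift [44.2 -0.   1.9] turn 0.0 t 13.93 pos [ 0.4053 -0.1498  0.1042] yaw -1.571 w 0.702 F [ 0.7 -0.6 -1. ]
1012
blue rim (array([ 0.4047458 , -0.15045189]), np.float64(0.001032466295394069))
```

View pics/w8.png

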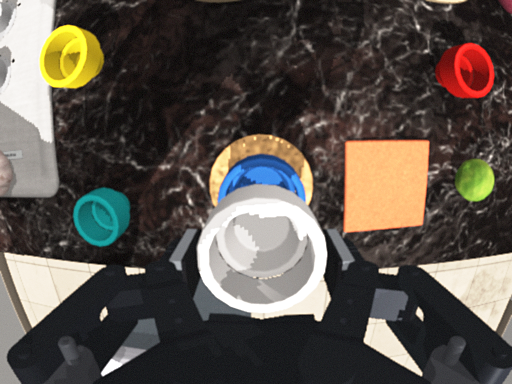

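White is held level (rim centre (262,252)) with blue below it at (262,185). Its base is 6 mm below the TCP, so home is TCP z = 38 mm, and it needs 1 mm back in x.

>>> {"fn": "play_rows", "kwargs": {
  "plan": [
    [0,0,1,0,1],
    [15,0,1,0,1],
    [30,0,1,0,1],
    [40,0,1,0,1],
    [50,0,1,0,1],
    [58,0,1,0,1],
    [63,0,1,0,1],
    [63,0,1,0,1]
  ]
}}

```text
time: 14.92
tool_pos: [0.4034, -0.1498, 0.0405]
tool_rot: [0.0, -0.707, -0.0, 0.707]
contact_force: [-0.7, 0.3, -1.1]
gripper_width: 0.705
```

```bash
python3 -c "
from h import *
go(.404,-.15,.038)"
```

```text
shift [ 2.5  0.2 -0.6] turn -0.0 t 14.93 pos [ 0.4034 -0.1498  0.0405] yaw -1.571 w 0.705 F [-0.7  0.3 -1.1]
```

>>> {"fn": "play_rows", "kwargs": {
  "plan": [
    [1,0,0,0,1],
    [1.5,0,0,0,1],
    [1.5,0,0,0,1],
    [1.5,0,0,0,-1],
    [1.5,0,0,0,-1],
    [1.5,0,0,0,-1],
    [1.5,0,0,0,-1],
    [1.5,0,0,0,-1]
  ]
}}

```text
time: 15.92
tool_pos: [0.4036, -0.1499, 0.0393]
tool_rot: [-0.0, 0.707, -0.0, -0.707]
contact_force: [-0.9, -0.1, -0.5]
gripper_width: 1.0
```

>>> {"fn": "play_rows", "kwargs": {
  "plan": [
    [-15,0,0,0,-1],
    [-45,0,0,0,-1],
    [-80,0,0,0,-1],
    [-90,0,0,0,-1],
    [-90,0,0,0,-1],
    [-90,0,0,0,-1]
  ]
}}

```text
time: 16.68
tool_pos: [0.4027, -0.1494, 0.1278]
tool_rot: [0.001, -0.706, -0.0, 0.708]
contact_force: [0.1, 0.0, 0.4]
gripper_width: 1.0
```

```bash
python3 -c "
from h import *
look([('blue',.405,-.15,.055,68,62),('white',.405,-.15,.081,62,50),('yellow',.5325,.021,.049,56,44)])
go(.531,.0211,.11)"
```

```text
blue 1344 axis [ 0.4125 -0.1503] rms 0.0074 rim z 0.0552 tilt [-0.009  0.   ]
white 1828 axis [ 0.4045 -0.1504] rms 0.0018 rim z 0.0807 tilt [ 0.    -0.001]
yellow 882 axis [0.5324 0.0205] rms 0.0018 rim z 0.0487 tilt [-0.002 -0.   ]
shift [  17.5 -170.4 -128.4] turn -0.0 t 16.73 pos [ 0.4026 -0.1493  0.1276] yaw -1.571 w 1.001 F [-0.1  0.5 -0.2]
```

White is home: its rim is 26.0 mm above blue's, level, and coaxial within 1 mm. Before going to yellow I'll check the tall striped canister behind it.

```bash
python3 -c "
from h import *
P=np.load('top1.npz')['P'];m=(P[...,0]>.56)&(P[...,0]<.72)&(abs(P[...,1]-.02)<.09)&(P[...,2]>.03)&(P[...,2]<.5)
q=P[m];print(q.min(0),q.max(0),len(q)); 
for a in np.arange(.56,.70,.02):
  r=q[(q[:,0]>=a)&(q[:,0]<a+.02)]; print(a.round(2),len(r),r.max(0).round(3) if len(r) else '',r.min(0).round(3) if len(r) else '')
go(.531,.0208,.002)"
```

```text
[ 0.6420315  -0.03286369  0.03047139] [0.71993919 0.05324606 0.09545616] 634
0.56 0  
0.58 0  
0.6 0  
0.62 0  
0.64 280 [0.659 0.044 0.095] [ 0.642 -0.024  0.03 ]
0.66 84 [0.68  0.053 0.094] [ 0.66  -0.033  0.031]
0.68 88 [0.7   0.053 0.093] [ 0.681 -0.033  0.031]
shift [ 125.5 -169.9 -128.7] turn -0.0 t 16.73 pos [ 0.4026 -0.1493  0.1276] yaw -1.571 w 1.001 F [-0.1  0.5 -0.2]
```

The canister starts at x = 0.642 and is 95 mm high, so it is clear of the gripper.

>>> {"fn": "play_rows", "kwargs": {
  "plan": [
    [0,-50,-35,0,-1],
    [0,-100,-70,0,-1],
    [0,-150,-110,0,-1],
    [0,-170,-128,0,-1],
    [40,-170,-128,0,-1],
    [90,-170,-128,0,-1],
    [115,-170,-128,0,-1],
    [125,-170,-128,0,-1]
  ]
}}

```text
time: 17.73
tool_pos: [0.5289, 0.0204, 0.0009]
tool_rot: [0.0, -0.705, -0.0, 0.709]
contact_force: [-0.1, 0.5, -0.5]
gripper_width: 0.996
```

```bash
python3 -c "
from h import *
go(.531,.0208,.002)"
```

```text
shift [-1.1 -0.4 -2. ] turn -0.0 t 17.73 pos [0.5289 0.0204 0.0009] yaw -1.571 w 0.996 F [-0.1  0.5 -0.5]
```

>>> {"fn": "play_rows", "kwargs": {
  "plan": [
    [0,0,-1,0,-1],
    [0,0,-1,0,1],
    [0,0,-1,0,1],
    [0,0,-1,0,1],
    [0,0,-1,0,1],
    [0,0,-1,0,1],
    [0,0,-1,0,1],
    [0,0,-1,0,1]
  ]
}}

```text
time: 18.73
tool_pos: [0.5347, 0.0199, 0.0067]
tool_rot: [0.0, 0.709, -0.0, -0.706]
contact_force: [-0.1, -0.4, 6.0]
gripper_width: 0.636
```

>>> {"fn": "play_rows", "kwargs": {
  "plan": [
    [-20,0,0,0,1],
    [-60,0,0,0,1],
    [-100,0,0,0,1],
    [-120,25,25,0,1],
    [-125,75,60,0,1],
    [-125,125,95,0,1],
    [-125,170,127,0,1],
    [-125,170,127,0,1]
  ]
}}

```text
time: 19.73
tool_pos: [0.4038, -0.1522, 0.1294]
tool_rot: [-0.002, 0.707, -0.002, -0.707]
contact_force: [0.3, -0.4, -0.9]
gripper_width: 0.634
```

>>> {"fn": "play_rows", "kwargs": {
  "plan": [
    [0,0,0,0,1],
    [0,0,0,0,1]
  ]
}}

```text
time: 19.98
tool_pos: [0.406, -0.1489, 0.1293]
tool_rot: [-0.0, -0.707, -0.001, 0.707]
contact_force: [0.3, 0.7, -0.1]
gripper_width: 0.633
```

```bash
python3 -c "
from h import *
f,p,ok=rim(56,44); save(f,'w9.png'); go(.4035,-.1498,.066)
q=p[(np.hypot(p[:,0]-.405,p[:,1]+.15)<.046)&(abs(p[:,2]-.081)<.004)&(p[:,0]>.41)]; print(len(q),'white rim',fitc(cv2.convexHull(q[:,:2].astype(np.float32))[:,0],.031))
"
```

```text
rim above TCP 42.5 axis off TCP mm [-0.1 -0.4] rms 1.9 3882
shift [63.3  1.   2.6] turn 0.002 t 20.02 pos [ 0.4061 -0.1489  0.1293] yaw -1.569 w 0.629 F [-0.2 -0.6 -1.4]
839 white rim (array([ 0.40373889, -0.15024832]), np.float64(0.0013949593854230256))
```

View pics/w9.png

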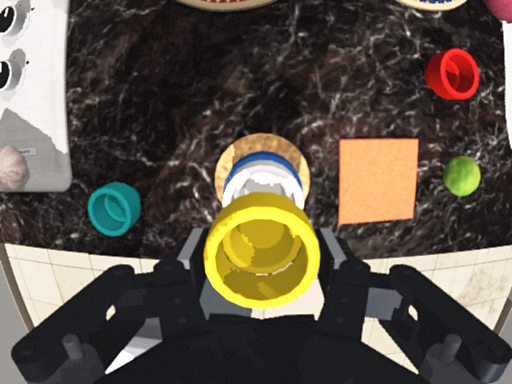

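Yellow is level in the grip (rim centre (262,250)), stack behind at (262,185). It needs −1.5 mm in x and −1 mm in y. Home is TCP z of about 64.7 mm.

>>> {"fn": "play_rows", "kwargs": {
  "plan": [
    [0,1,1.5,0,1],
    [15,1,1.5,0,1],
    [30,1,1.5,0,1],
    [40,1,1.5,0,1],
    [50,1,1.5,0,1],
    [58,1,1.5,0,1],
    [62,1,1.5,0,1],
    [62,1,1.5,0,1]
  ]
}}

```text
time: 21.02
tool_pos: [0.404, -0.1509, 0.0672]
tool_rot: [0.0, -0.707, 0.0, 0.707]
contact_force: [0.7, -0.3, -0.8]
gripper_width: 0.638
```

```bash
python3 -c "
from h import *
go(.4045,-.15,.065)"
```

```text
shift [ 2.2 -0.9 -0.5] turn -0.0 t 21.02 pos [ 0.404  -0.1509  0.0672] yaw -1.571 w 0.638 F [ 0.7 -0.3 -0.8]
```

>>> {"fn": "play_rows", "kwargs": {
  "plan": [
    [1,-0.7,-0.5,0,1],
    [1.5,-0.7,-0.5,0,1],
    [1.5,-0.7,-0.5,0,1],
    [1.5,-0.7,-0.5,0,-1],
    [1.5,-0.7,-0.5,0,-1],
    [1.5,-0.7,-0.5,0,-1],
    [1.5,-0.7,-0.5,0,-1],
    [1.5,-0.7,-0.5,0,-1]
  ]
}}

```text
time: 22.02
tool_pos: [0.4045, -0.1501, 0.0658]
tool_rot: [0.0, -0.707, 0.0, 0.707]
contact_force: [-0.3, -0.5, 0.7]
gripper_width: 0.998
```

>>> {"fn": "play_rows", "kwargs": {
  "plan": [
    [-15,0,0,0,-1],
    [-45,0,0,0,-1],
    [-80,0,0,0,-1],
    [-90,0,0,0,-1],
    [-90,0,0,0,-1],
    [-90,0,0,0,-1]
  ]
}}

```text
time: 22.78
tool_pos: [0.4037, -0.1497, 0.1543]
tool_rot: [0.001, -0.706, -0.0, 0.708]
contact_force: [-0.5, 0.1, -0.1]
gripper_width: 0.999
```

```bash
python3 -c "
from h import *
look([('yellow',.405,-.15,.107,56,44),('red',.522,-.337,.049,50,38)])
go(.5205,-.3365,.002)"
```

```text
yellow 1606 axis [ 0.4043 -0.1506] rms 0.0017 rim z 0.1068 tilt [0.    0.001]
red 645 axis [ 0.5221 -0.3369] rms 0.0017 rim z 0.0489 tilt [ 0.001 -0.   ]
shift [ 151.5  187.1 -117.3] turn -0.0 t 22.82 pos [ 0.4036 -0.1496  0.1541] yaw -1.571 w 1.002 F [-0.   0.2  0.6]
```

Yellow is home: rim 26.1 mm above white's, level, coaxial within 0.5 mm. Now red.

>>> {"fn": "play_rows", "kwargs": {
  "plan": [
    [0,50,-31,0,-1],
    [0,100,-62,0,-1],
    [0,150,-94,0,-1],
    [0,187,-118,0,-1],
    [45,187,-118,0,-1],
    [95,187,-118,0,-1],
    [135,187,-118,0,-1],
    [151,187,-118,0,-1]
  ]
}}

```text
time: 23.82
tool_pos: [0.5198, -0.335, 0.0]
tool_rot: [0.002, -0.705, -0.002, 0.709]
contact_force: [-0.0, 0.4, 0.7]
gripper_width: 1.002
```

```bash
python3 -c "
from h import *
go(.5213,-.3367,.002)"
```

```text
shift [-2.   1.7 -1.5] turn -0.0 t 23.82 pos [ 0.5198 -0.335   0.    ] yaw -1.571 w 1.002 F [-0.   0.4  0.7]
```

>>> {"fn": "play_rows", "kwargs": {
  "plan": [
    [0,0,0,0,-1],
    [0,0,0,0,1],
    [0,0,0,0,1],
    [0,0,0,0,1],
    [0,0,0,0,1],
    [0,0,0,0,1],
    [0,0,0,0,1],
    [0,0,0,0,1]
  ]
}}

```text
time: 24.82
tool_pos: [0.5241, -0.3384, 0.0075]
tool_rot: [0.001, 0.708, -0.001, -0.706]
contact_force: [1.0, 0.6, 7.2]
gripper_width: 0.553
```

>>> {"fn": "play_rows", "kwargs": {
  "plan": [
    [-20,0,0,0,1],
    [-60,0,0,0,1],
    [-110,0,0,0,1],
    [-150,0,0,0,1],
    [-152,-50,31,0,1],
    [-152,-100,62,0,1],
    [-152,-150,93,0,1],
    [-152,-187,116,0,1]
  ]
}}

```text
time: 25.82
tool_pos: [0.4051, -0.1484, 0.1573]
tool_rot: [0.0, 0.707, -0.0, -0.707]
contact_force: [1.2, -0.2, 0.2]
gripper_width: 0.553
```

>>> {"fn": "play_rows", "kwargs": {
  "plan": [
    [0,0,0,0,1],
    [0,0,0,0,1],
    [0,0,0,0,1]
  ]
}}

```text
time: 26.2
tool_pos: [0.407, -0.151, 0.1574]
tool_rot: [-0.0, 0.707, -0.001, -0.707]
contact_force: [-0.1, -0.1, -1.1]
gripper_width: 0.558
```

```bash
python3 -c "
from h import *
f,p,ok=rim(50,38); save(f,'w10.png'); go(.4043,-.1506,.092)
"
```

```text
rim above TCP 42.0 axis off TCP mm [-0.1 -0.3] rms 1.8 3350
shift [65.2 -0.4  2.7] turn -0.001 t 26.25 pos [ 0.407  -0.151   0.1572] yaw -1.572 w 0.558 F [ 0.1  0.1 -1.5]
```

View pics/w10.png

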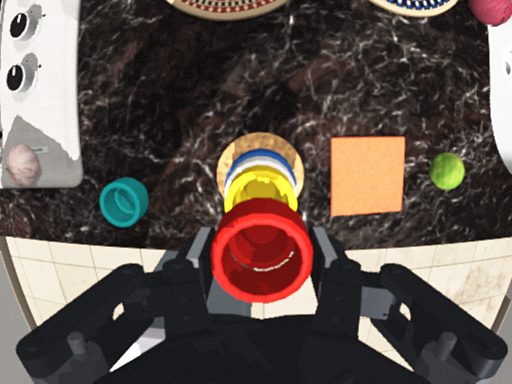

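Red is level (rim centre (262,250)) with yellow's stack at (261,190). It needs about −2 mm in x. Home is TCP z of about 91 mm.

>>> {"fn": "play_rows", "kwargs": {
  "plan": [
    [0,-0.5,2,0,1],
    [15,-0.5,2,0,1],
    [30,-0.5,2,0,1],
    [40,-0.5,2,0,1],
    [50,-0.5,2,0,1],
    [59,-0.5,2,0,1],
    [64,-0.5,2,0,1],
    [64,-0.5,2,0,1]
  ]
}}

```text
time: 27.25
tool_pos: [0.4044, -0.1496, 0.0925]
tool_rot: [0.0, -0.707, -0.0, 0.707]
contact_force: [0.4, 0.1, -0.6]
gripper_width: 0.557
```

```bash
python3 -c "
from h import *
go(.4044,-.1503,.0915)"
```

```text
shift [ 1.   0.7 -0. ] turn -0.0 t 27.25 pos [ 0.4044 -0.1496  0.0925] yaw -1.571 w 0.557 F [ 0.4  0.1 -0.6]
```

>>> {"fn": "play_rows", "kwargs": {
  "plan": [
    [1,0.5,0,0,1],
    [1,0.5,0,0,1],
    [1,0.5,0,0,1],
    [1,0.5,0,0,-1],
    [1,0.5,0,0,-1],
    [1,0.5,0,0,-1],
    [1,0.5,0,0,-1],
    [1,0.5,0,0,-1]
  ]
}}

```text
time: 28.25
tool_pos: [0.4045, -0.1501, 0.0918]
tool_rot: [-0.0, 0.707, -0.0, -0.707]
contact_force: [0.1, 0.6, 0.5]
gripper_width: 1.001
```

>>> {"fn": "play_rows", "kwargs": {
  "plan": [
    [-15,0,0,0,-1],
    [-45,0,0,0,-1],
    [-80,0,0,0,-1],
    [-110,0,0,0,-1],
    [-110,0,0,0,-1],
    [-110,0,0,0,-1]
  ]
}}

```text
time: 29.0
tool_pos: [0.4043, -0.15, 0.2013]
tool_rot: [0.0, -0.707, -0.0, 0.707]
contact_force: [0.4, -0.2, -0.2]
gripper_width: 1.0
```

```bash
python3 -c "
from h import *
look([('red',.405,-.15,.133,50,38)],'w11.png')
f=manip.grab_frame('wrist');p=wpts(f)[f['range_z']>0]
for n,r,z in (('yellow',.028,.107),('white',.031,.081),('blue',.034,.055)):
    q=p[(np.hypot(p[:,0]-.405,p[:,1]+.15)<.045)&(abs(p[:,2]-z)<.004)&(p[:,0]>.405)]; print(n,np.median(q[:,2]).round(4),fitc(cv2.convexHull(q[:,:2].astype(np.float32))[:,0],r)[0].round(4) if len(q)>5 else len(q))
for n,x,y in (('lime',.415,-.367),('garlic',.425,.165)):
    q=p[(np.hypot(p[:,0]-x,p[:,1]-y)<.05)&(p[:,2]>.02)&(p[:,2]<.07)]; print(n,len(q),q.mean(0).round(3) if len(q) else '')
go(.4,-.15,.2)"
```

```text
red 1184 axis [ 0.4044 -0.1507] rms 0.0017 rim z 0.1327 tilt [-0.002 -0.001]
yellow 0.1068 [ 0.4034 -0.1507]
white 0.0809 [ 0.4032 -0.1505]
blue 0.055 [ 0.4043 -0.1507]
lime 810 [ 0.419 -0.363  0.035]
garlic 926 [0.43  0.149 0.038]
shift [0.3 0.3 3.7] turn -0.0 t 29.1 pos [ 0.4037 -0.1497  0.2002] yaw -1.571 w 0.997 F [-0.3 -0.2  0.2]
```

View pics/w11.png

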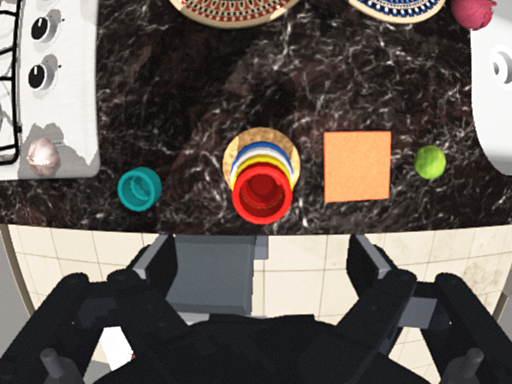

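The picture shows the whole stack upright on the cork, with the red rim at (263,194). Rims are at 55.0, 80.9, 106.8 and 132.7 mm, 25.9 mm apart, coaxial within about 1 mm. The gripper is open and clear, and the lime (430,162) and garlic (42,155) were not touched. Handing in.

```bash
python3 -c "
from h import *
print(manip.job_done())"
```

```text
the job is handed in; nothing more can be done
None
```

The four cups are nested on the cork mat in the order blue, white, yellow, red. I handed the job in at about 29 s of the 80 s allowed; it reported no verdict.

**Last checks (wrist camera):**
- **Nesting:** rim heights were 55.0, 80.9, 106.8 and 132.7 mm, so each cup sits 25.9 mm above the one below (home is 26).
- **Alignment:** the cup axes agree within about 1 mm. The red cup was level to within 0.002 rad in the last check; blue, white and yellow were level to 0.002 rad when each was set down.
- **Position:** blue is within about 2 mm of the mat centre.
- **Release:** the gripper was open and raised, with its TCP at z = 0.20 m and the force on the tool near zero.
- **Lime and garlic:** neither was touched. I compared them only by eye and a rough depth average, not with an exact displacement.

**Disagreements found on the way:**
- **Finger length:** the tips turned out to be about 24 to 34 mm behind the reported TCP, not at it as the description says. A test close on the blue cup, which missed above its rim, confirmed this, so I gripped lower.
- **Cameras:** the top and wrist cameras differed by a constant 2 to 3 mm. I cancelled this by placing each cup relative to the one below.

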